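# Lay out the bobbin changeover kit beside the winder

### The job

Lay out the changeover kit on the grey mat's black pads, each thing upright in the middle of its pad and set down gently, not dropped: the bobbin tub on the pad next to the winder in the row, the oil bottle on the pad at the other end of the row, so that the tub stands between bottle and winder, and the needle case lying flat on the pad behind the tub (farther from the robot). Put the lid that fits fully down on the tub, and leave the other lid off the mat.

Things in the scene. Friction and masses are not known exactly. Their poses are not given: they have to be found in the camera images.
- mat: flat grey bench mat, 230 (its x) x 310 (its y) x 3 mm, fixed at the left or right of the bench. Origin: centre of its underside; z up, x away from the robot within 9 degrees, y left. It carries a row of three places 105 mm apart (x = -50; y = -105, 0, 105 mm): winder at one end, left or right, pads on the other two; and a pad behind the row's middle (x = 55, y = 0).
- winder: small white bench bobbin winder, fixed on the mat at one end of the row: block 64 x 64 x 42 mm with a steel spindle on top, 68 mm high in all. Origin: centre of its underside, 3 mm above the bench; z up.
- tub: open round white plastic bobbin tub, 50 mm high, 52 mm across at the foot, 56 mm at 36 mm up, then tapering to a rim 49 mm across so that its lid centres itself; about 100 g. Starts upright; all loose things start on a cardboard sheet 2 mm thick on the side away from the mat, 95 mm or more between centres, a small steel bobbin (26 mm across) among them. Origin: centre of its underside; z up.
- lid_wide: round white plastic cap lid, 66 mm across, lying right way up on the cardboard. It fits: it goes over the tub's rim until its top rests on it, its origin 36 mm above the tub's. Skirt and top 18 mm high together; cavity below 60 mm across, 14 mm deep. Round knob in the middle, 20 mm across, from 18 to 38 mm above the origin. Origin: centre of the skirt's lower edge; z up.
- lid_narrow: round white plastic cap lid, 51 mm across, lying right way up on the cardboard. Like the other lid but smaller: does not go over the tub's rim. Skirt and top 18 mm high together; cavity below 45 mm across, 14 mm deep. Round knob in the middle, 20 mm across, from 18 to 38 mm above the origin. Origin: centre of the skirt's lower edge; z up.
- bottle: small bottle of machine oil, clear plastic with a black cap, closed and stiff: body 44 mm across up to 66 mm, then a shoulder, cap 22 mm across from 78 to 100 mm. About 120 g. Starts upright on the cardboard sheet. Origin: centre of its underside; z up.
- case: flat aluminium needle case with a dark seam, closed box 64 mm (its x) by 34 mm (its y) by 28 mm high, about 120 g, lying flat on the cardboard sheet at any yaw. Origin: centre of its underside; z up.
- pad_a: one of three identical black rubber pads, 80 x 80 x 3 mm, fixed on the mat (top 6 mm above the bench); which of them is at which place differs from start to start. Origin: centre of its underside; z up.
- pad_b: one of three identical black rubber pads, 80 x 80 x 3 mm, fixed on the mat (top 6 mm above the bench); which of them is at which place differs from start to start. Origin: centre of its underside; z up.
- pad_c: one of three identical black rubber pads, 80 x 80 x 3 mm, fixed on the mat (top 6 mm above the bench); which of them is at which place differs from start to start. Origin: centre of its underside; z up.
Not all that is in view belongs to the job. Leave any green look-alike of the bottle alone.

How it is judged (in metres and radians):
At the end, for the whole second after the job is handed in: Tub on the middle pad of the row, bottle on the end pad, case on the pad behind the tub, each upright within 7 degrees and within 12 mm of the pad centre along each mat axis; wide lid seated on the tub (30 to 39.5 mm up, within 6 mm, level); narrow lid off the mat; all at rest (x of tub in the frame of mat between -0.062 and -0.038 m and y of tub in the frame of mat between -0.012 and 0.012 m and z of tub in the frame of mat between 0.003 and 0.01 m and angle between each of tub, case, lid_wide's own z axis and vertical below 0.12 rad and x of case in the frame of mat between 0.043 and 0.067 m and y of case in the frame of mat between -0.012 and 0.012 m and z of case in the frame of mat between 0.003 and 0.01 m and ((y of winder in the frame of mat above 0 m and x of bottle in the frame of mat between -0.062 and -0.038 m and y of bottle in the frame of mat between -0.117 and -0.093 m and z of bottle in the frame of mat between 0.003 and 0.01 m and angle between bottle's own z axis and vertical below 0.12 rad) or (y of winder in the frame of mat below 0 m and x of bottle in the frame of mat between -0.062 and -0.038 m and y of bottle in the frame of mat between 0.093 and 0.117 m and z of bottle in the frame of mat between 0.003 and 0.01 m and angle between bottle's own z axis and vertical below 0.12 rad)) and z of lid_wide in the frame of tub between 0.03 and 0.0395 m and horizontal distance between lid_wide and tub below 0.006 m and (x of lid_narrow in the frame of mat below -0.115 m or x of lid_narrow in the frame of mat above 0.115 m or y of lid_narrow in the frame of mat below -0.155 m or y of lid_narrow in the frame of mat above 0.155 m) and linear speed of each of tub, case, bottle, lid_wide, lid_narrow below 0.02 m/s); the robot touches nothing.
It fails at once if the tub is dropped (falls touching nothing, faster than 0.6 m/s, some 20 mm of fall, while still 30 mm or more above the mat) (z of tub in the frame of mat above 0.03 m and contact force between tub and anything else below 0.05 N and linear speed of tub above 0.6 m/s).
It fails at once if the bottle is dropped (falls touching nothing, faster than 0.6 m/s, some 20 mm of fall, while still 30 mm or more above the mat) (z of bottle in the frame of mat above 0.03 m and contact force between bottle and anything else below 0.05 N and linear speed of bottle above 0.6 m/s).
It fails at once if the needle case is dropped (falls touching nothing, faster than 0.6 m/s, some 20 mm of fall, while still 30 mm or more above the mat) (z of case in the frame of mat above 0.03 m and contact force between case and anything else below 0.05 N and linear speed of case above 0.6 m/s).
It fails at once if the lid is dropped (falls touching nothing, faster than 0.6 m/s, some 20 mm of fall, while still 30 mm or more above the mat) (z of lid_wide in the frame of mat above 0.03 m and contact force between lid_wide and anything else below 0.05 N and linear speed of lid_wide above 0.6 m/s).
It also fails if it takes over 104 s, if anything falls off the work surface, if the arm or the gripper's body presses on something with over 40 N, if the wrist force passes 120 N, or if a joint passes its speed limit or range.

### The arm

A 6-joint arm with a two-finger parallel gripper is mounted at the origin on the work surface. World frame = base frame: x ahead of the robot, y to its left, z up, the work surface at z = 0. Lengths are in mm, angles in degrees, forces in N, time in s.
With the tool pointing down it reaches from about 300 to 825 mm from the base axis. Payload 5.4 kg.
Tool frame: the origin (TCP) lies on the centre line of the jaws, within the pads' length; the fingertips stand 25 mm ahead of it and the grasp point (between the pads) lies 6 mm ahead of it; z points along the fingers, y is the direction in which the jaws open and shut (so a half turn about z gives the same grasp; the last joint's range is limited). The gripper opens to 92 mm and grips with 3 to 60 N. Pads are 20 mm wide; open, the fingers measure 128 mm over their backs; the gripper's body (75 mm by 189 mm) begins 69 mm behind the grasp point.
Start: joints at [64.051, 9.076, 91.501, -0, 79.423, -12.038], TCP at [138.254, 558.115, 239.601] pointing down, gripper open.
Joint ranges: [-166.64, 166.64], [-54.1, 131.32], [10.49, 154.53], [-73.88, 253.88], [9.74, 151.15], [-171.62, 171.62]. Speed limits (degrees/s): [147.25, 147.25, 180, 180, 180, 180].

### API

Orientations are given as a 3x3 rotation matrix whose columns are the frame's x, y, z axes.
In Python, from rig import sense, read_camera, job gives the robot as it stands.
- The arm moves only by the tool play_rows, never from a script. Its argument "deltas" is one flat list of numbers, 6 for each row, row after row: the shift along the world's x, y, z in units of 40 mm (1.0 is 40 mm), then the turn, a rotation vector about the world's x, y, z in units of 6 degrees (1.0 is 6 degrees). In form: [tx, ty, tz, rx, ry, rz, tx, ty, tz, rx, ry, rz, ...]. A call has exactly 5 rows; each row shifts and turns the pose as measured when the row begins; what a row does not reach is not made up. A row lasts 1/12 s, in which the tool goes at most 41.7 mm and 7.16 degrees, less where a joint would pass 70% of its speed; a pose out of reach is approached as far as the arm can. A call is refused whole if a number of a shift passes 1 or a number of a turn 1, either way. A call with a gripper value outside its range is refused whole. "grip" is the finger opening in mm, from 0 to 91.9, set as the call begins (left out, the last holds). The fingers move at their own pace and stop on an object; "squeeze" is the grip in N (left out, the last holds). Time passes only in rows, so rows that do not move let the fingers close, or fill a call up. It gives the time, the measured TCP pose, the force and the opening at its end, in the units of the state.
- sense(): the state, without advancing time (a new reading comes with each control period).
- read_camera(name): name is "side" or "top"; returns a dict with "pixels" (400x640x3 uint8, blue, green, red), "vertical_fov" (degrees; the focal length in pixels is half the picture's height over the tangent of half this angle, whatever the lens; pixels are square), "cx", "cy" (the principal point, pixels), "origin" and "attitude" of the camera in the world. Camera axes: x right, y down, z forward; pixel columns grow to the right and rows downward; lengths in mm; the calibration is good to about 2 mm. A picture is of the moment at which its call begins. There is no depth.
- job.job_done(): hands the job in, once; it reports no verdict.
The state is a dict: "time_s": time; "joint_positions": joint angles; "joint_vel": joint speeds; "joint_torque": joint torques, N m; "ee_pos": TCP position; "orientation": TCP orientation; "force": force on the tool from outside, world axes, zero at the start; "wrist_torque": the same for the moment, N m; "opening": finger opening in mm.
Only numpy, scipy, OpenCV 4.12 (cv2) and the standard library are available. Lean on these libraries where they do the work, as an engineer would, in place of code of your own. Each camera call takes 0.05 s, during which the arm holds its last target. There are 200 camera calls.

## Working session

There is one attempt and no reset: what is moved stays moved. The work goes in short steps, Python scripts to look and compute and a tool call to move; the robot and the scene stay as the last step left them, time stands still between calls to the robot, and variables do not carry over. Pictures are saved under pics/ and viewed, about 12 in all and at most 16, crops included, and the job is handed in when it is done.

Besides the shell and the picture viewer there is one more tool, called as name(argument=value, ...), one argument or row to a line, values as JSON. play_rows: Moves the arm, as the interface text tells. Its arguments: {"type":"object","properties":{"deltas":{"type":"array","items":{"type":"number"}},"grip":{"type":"number"},"squeeze":{"type":"number"}},"required":["deltas"]}

```bash
mkdir -p pics; ls; cat > h.py <<'E'
import numpy as np,cv2
from rig import sense,read_camera,job
def K(c):
    f=200/np.tan(np.radians(c["vertical_fov"]/2)); return f
def ray(c,u,v):
    f=K(c); d=np.array([(u-c["cx"])/f,(v-c["cy"])/f,1.]); return np.array(c["attitude"])@d
def onz(c,u,v,z):
    o=np.array(c["origin"]); d=ray(c,u,v); return o+d*(z-o[2])/d[2]
def proj(c,p):
    q=np.array(c["attitude"]).T@(np.array(p,float)-np.array(c["origin"])); return K(c)*q[:2]/q[2]+[c["cx"],c["cy"]]
E
python3 - <<'E'
from h import *
s=sense(); print(s)
for n in("top","side"):
    c=read_camera(n); cv2.imwrite(f"pics/{n}0.png",c["pixels"]); np.save(f"pics/{n}0.npy",c,allow_pickle=True)
    print(n,{k:v for k,v in c.items() if k!="pixels"})
E
```

```text
pics
{'time_s': 0.0, 'joint_positions': array([ 6.40506021e+01,  9.11137263e+00,  9.15704681e+01, -9.13652039e-04,
        7.94217736e+01, -1.20387543e+01]), 'joint_vel': array([ 0.11273174, -0.06967716, -0.04665729, -0.05863215,  0.03650399,
        0.08890053]), 'joint_torque': array([ 1.26488136e-03, -3.85567296e+01, -3.22114527e+01,  7.02866237e-02,
        3.79085122e-02, -1.67423332e-04]), 'ee_pos': array([138.01658414, 557.6095402 , 238.64630069]), 'orientation': array([[-9.70672405e-01,  2.40404821e-01, -7.77223711e-04],
       [ 2.40405805e-01,  9.70671099e-01, -1.63294600e-03],
       [ 3.61860503e-04, -1.77190471e-03, -9.99998365e-01]]), 'force': array([ 0.40931911,  0.47449655, -0.26535602]), 'wrist_torque': array([0.02477303, 0.00665629, 0.01876643]), 'opening': 92.31418483667112}
top {'vertical_fov': 48.80385449439629, 'cx': 321.29499241585614, 'cy': 197.27508899199972, 'origin': array([ 496.40187045,    5.56590033, 1018.34648572]), 'attitude': array([[-0.02080736, -0.99855556,  0.04953638],
       [-0.99966882,  0.02002897, -0.01615847],
       [ 0.01514297, -0.04985619, -0.9986416 ]])}
side {'vertical_fov': 55.74570726134156, 'cx': 315.1936774311592, 'cy': 199.79369116168962, 'origin': array([ 208.42676393, -597.20888799,  592.93488051]), 'attitude': array([[ 0.87794231, -0.28111852,  0.38754313],
       [-0.47831346, -0.55021921,  0.68445238],
       [ 0.02082144, -0.7862768 , -0.61752349]])}
```

View pics/top0.png

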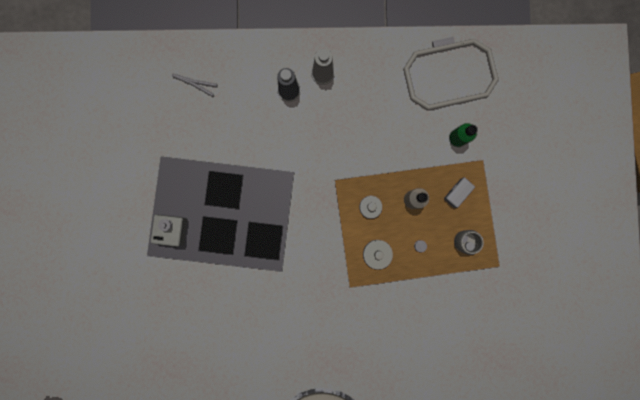

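View pics/side0.png

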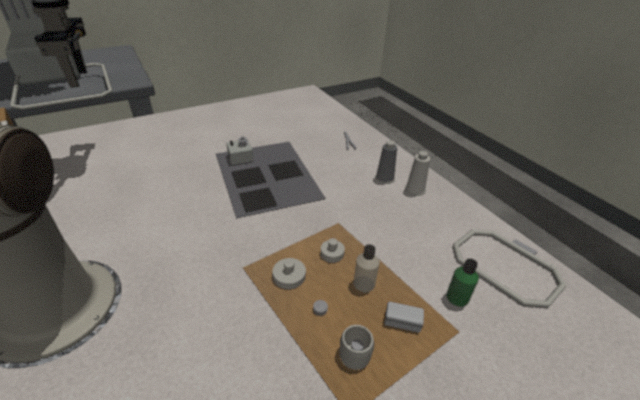

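Top view: the mat is on the left, with the winder at (167,231). Pads are at (218,236), which is the middle (tub), (264,241) at the end (bottle) and (224,190) behind (case). On the cardboard are the wide lid (378,254), narrow lid (371,207), clear bottle (418,199), case (460,193), tub (469,243) and bobbin (421,246). The green look-alike is at (463,134). Dark and grey bottle-like things stand at (288,83) and (323,67), off the cardboard.

```bash
cat > m.py <<'E'
from h import *
c=np.load("pics/top0.npy",allow_pickle=True).item(); im=c["pixels"]
g=im.max(2).astype(int)
hsv=cv2.cvtColor(im,cv2.COLOR_BGR2HSV)
# pads
m=((g<38)).astype(np.uint8); m[:, :140]=0; m[:,300:]=0; m[:150]=0; m[290:]=0
n,l,st,ce=cv2.connectedComponentsWithStats(m)
for i in range(1,n):
    if st[i,4]>300:
        r=cv2.minAreaRect(cv2.findContours((l==i).astype(np.uint8),0,1)[0][0]); p=onz(c,*ce[i],6)
        print("pad",ce[i].round(1),st[i,4],p.round(1),[x for x in r[1]],r[2])
# cardboard objects
roi=np.zeros_like(m); roi[170:290,335:500]=1
card=cv2.inRange(hsv,(5,90,40),(25,255,255))
ob=((card==0)*roi).astype(np.uint8)
hull=cv2.convexHull(cv2.findNonZero(cv2.morphologyEx(((card>0)*roi).astype(np.uint8),cv2.MORPH_OPEN,np.ones((3,3)))))
hm=np.zeros_like(m); cv2.fillConvexPoly(hm,hull,1); hm=cv2.erode(hm,np.ones((5,5)))
ob=ob*hm
n,l,st,ce=cv2.connectedComponentsWithStats(ob)
for i in range(1,n):
    if st[i,4]>40: 
        ct=cv2.findContours((l==i).astype(np.uint8),0,1)[0][0]
        print("ob",ce[i].round(1),st[i],cv2.minAreaRect(ct),onz(c,*ce[i],2).round(1),cv2.minEnclosingCircle(ct))
# mat
q=cv2.inRange(hsv,(0,0,0),(180,80,105)); q[:, :135]=0;q[:,310:]=0;q[:145]=0;q[290:]=0
ct=max(cv2.findContours(q,0,1)[0],key=cv2.contourArea); ap=cv2.approxPolyDP(cv2.convexHull(ct),6,True)[:,0]
P=np.array([onz(c,*a,3) for a in ap]); print("mat",ap.tolist(),P.round(1).tolist(),np.linalg.norm(P-np.roll(P,1,0),axis=1).round(1),P.mean(0))
cv2.imwrite("pics/crop1.png",cv2.resize(im[155:295,335:505],None,fx=4.7,fy=4.2*4.7/4.2/1.1,interpolation=cv2.INTER_CUBIC))
s=np.load("pics/side0.npy",allow_pickle=True).item(); cv2.imwrite("pics/crop2.png",cv2.resize(s["pixels"][225:390,240:490],None,fx=3.2,fy=3.2,interpolation=cv2.INTER_CUBIC))
E
python3 m.py
```

```text
pad [223.5 189.6] 1122 [568.7 213.2   6. ] [33.541961669921875, 33.49884796142578] 7.431407928466797
pad [217.5 235.2] 1147 [464.8 227.8   6. ] [33.92997360229492, 34.016204833984375] 7.4314093589782715
pad [263.2 240.6] 1139 [450.3 123.8   6. ] [33.73744583129883, 33.86148452758789] 7.125016689300537
ob [459.1 192.4] [444 177  31  31 514] ((458.9882507324219, 192.34707641601562), (17.35443687438965, 30.695659637451172), 40.601295471191406) [ 551.8 -331.     2. ] ((459.0, 192.0), 16.155593872070312)
ob [416.3 198.4] [404 188  25  21 413] ((416.0, 198.0), (20.0, 24.0), 90.0) [ 539.7 -230.9    2. ] ((416.0, 198.0), 12.369417190551758)
ob [370.4 206.7] [359 195  23  24 433] ((370.0, 206.5), (23.0, 22.0), 90.0) [ 522.8 -123.8    2. ] ((370.5, 206.71739196777344), 11.813111305236816)
ob [468.7 241.9] [454 230  30  25 587] ((468.5, 242.0), (24.0, 29.0), 90.0) [ 437.  -348.9    2. ] ((468.5, 242.0), 14.8071928024292)
ob [377.5 254.3] [363 240  30  30 715] ((377.5, 254.5), (29.0, 29.0), 90.0) [ 413.1 -137.3    2. ] ((377.36566162109375, 254.23133850097656), 15.209369659423828)
ob [420.1 245.8] [414 240  13  13 131] ((420.0, 246.0), (12.0, 12.0), 90.0) [ 430.4 -236.2    2. ] ((420.0, 246.0), 6.403224468231201)
mat [[160, 157], [294, 172], [282, 271], [148, 256]] [[647.1, 358.8, 3.0], [606.5, 51.0, 3.0], [380.0, 82.4, 3.0], [420.8, 386.6, 3.0]] [228.  310.5 228.7 306.9] [513.60006553 219.68525231   3.        ]
```

View pics/crop1.png

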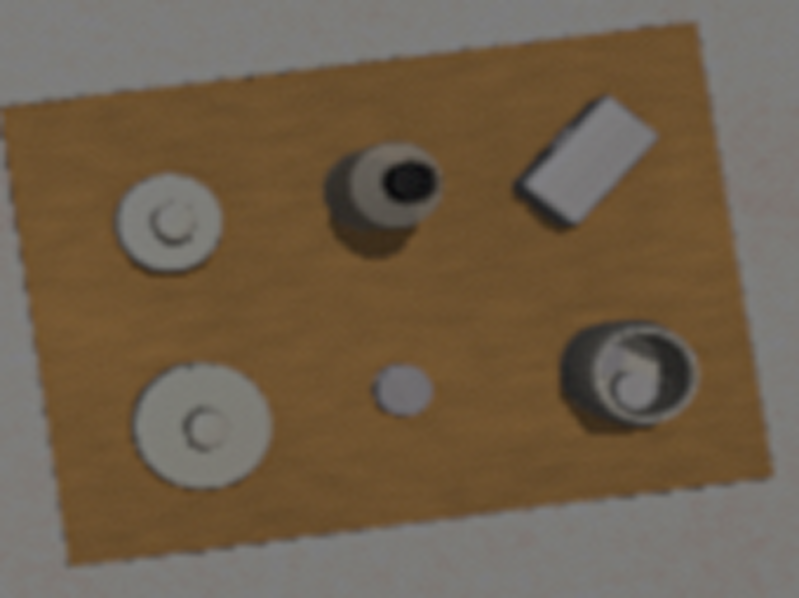

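View pics/crop2.png

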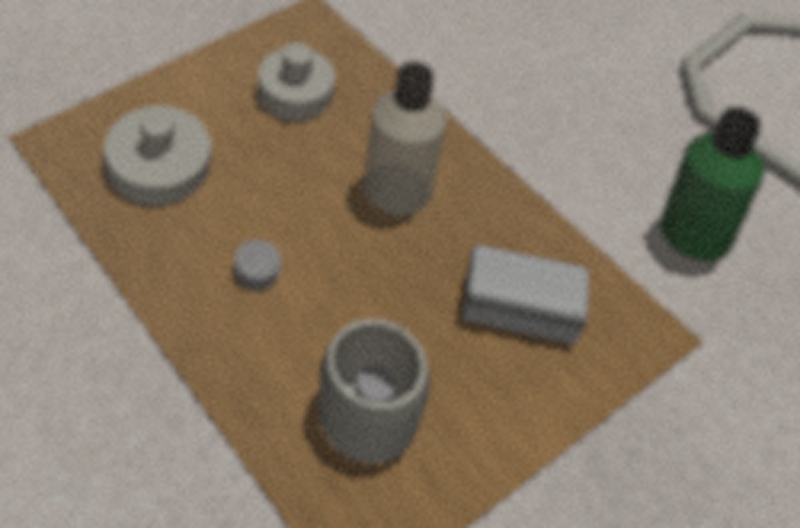

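```bash
cat > t.py <<'E'
from h import *
c=np.load("pics/top0.npy",allow_pickle=True).item();s=np.load("pics/side0.npy",allow_pickle=True).item()
A=lambda x,y:(335+(x+.5)/4.7-.5,155+(y+.5)/4.273-.5)
B=lambda x,y:(240+(x+.5)/3.2-.5,225+(y+.5)/3.2-.5)
for n,a,b,z in[("wide",(205,425),(158,145),20),("wideknob",(209,427),(156,122),40),("narrow",(172.5,221),(297,79),20),("bottle",(413,181),(416,73),102),("tub",(645,373),(376,364),52),("case",(590.7,161),(528,285),30)]:
    p=onz(c,*A(*a),z); q=onz(s,*B(*b),z); print(n,p.round(1),q.round(1))
C=[onz(c,*A(*a),30) for a in[(608,95),(658,136),(575,228),(522,185)]]
d=C[1]+C[2]*0-C[0]; e=(C[0]+C[1]-C[2]-C[3])/2; print("case axis",e, np.degrees(np.arctan2(e[1],e[0])))
C=[onz(s,*B(*a),30) for a in[(475,247),(588,267),(583,325),(466,302)]]
e=(C[0]-C[1]+C[3]-C[2])/2;print(e,np.degrees(np.arctan2(e[1],e[0])))
g=np.where(s["pixels"].max(2)<42,1,0).astype(np.uint8); g[:,:200]=0;g[:,320:]=0;g[:150]=0;g[220:]=0
n,l,st,ce=cv2.connectedComponentsWithStats(g)
for i in range(1,n):
    if st[i,4]>80: print(ce[i],st[i,4],onz(s,*ce[i],6).round(1))
for p in[(568.7,213.2,6),(464.8,227.8,6),(450.3,123.8,6)]: print(proj(s,p))
E
python3 t.py
```

```text
wide [ 415.  -136.4   20. ] [ 414.1 -136.2   20. ]
wideknob [ 415.5 -135.4   40. ] [ 413.8 -135.2   40. ]
narrow [ 523.1 -123.6   20. ] [ 519.6 -127.1   20. ]
bottle [ 538.2 -220.6  102. ] [ 537.6 -221.5  102. ]
tub [ 439.6 -338.5   52. ] [ 437.1 -339.9   52. ]
case [ 550.4 -324.3   30. ] [ 546.8 -328.5   30. ]
case axis [ 4.73163371e+01 -4.25325345e+01 -5.68434189e-14] -41.95229182724335
[-47.21947722  40.37119867   0.        ] 139.47057694552606
[285.29424408 169.12932235]
[248.23386504 176.02609486]
[257.55804914 198.51357777]
```

The two views agree within about 4 mm. The jobs are: wide lid, the larger disc at (378,254); bottle, the clear one at (418,199); the crops confirm both. The mat yaw is -7.9°, and pad spacing came out at 105.0 and 104.9 mm. I'm starting the moves with the case.

play_rows(
  deltas=[0.4,-0.88,0,0,0,-0.2,0.4,-0.88,0,0,0,-0.2,0.4,-0.88,0,0,0,-0.2,0.4,-0.88,0,0,0,-0.2,0.4,-0.88,0,0,0,-0.2],
  grip=70,
  squeeze=25,
)

```text
time_s: 0.52
ee_pos: [215.9, 378.6, 233.9]
orientation: [[-0.942, 0.335, -0.006], [0.335, 0.942, -0.005], [0.004, -0.007, -1.0]]
force: [1.1, -1.0, 0.7]
opening: 69.9
```

play_rows(
  deltas=[0.4,-0.88,0,0,0,-0.2,0.4,-0.88,0,0,0,-0.2,0.4,-0.88,0,0,0,-0.2,0.4,-0.88,0,0,0,-0.2,0.4,-0.88,0,0,0,-0.2],
)

```text
time_s: 0.93
ee_pos: [295.4, 193.8, 231.7]
orientation: [[-0.902, 0.432, -0.007], [0.432, 0.902, -0.006], [0.004, -0.008, -1.0]]
force: [1.6, 0.8, 0.1]
opening: 70.0
```

play_rows(
  deltas=[0.4,-0.88,0,0,0,-0.2,0.4,-0.88,0,0,0,-0.2,0.4,-0.88,0,0,0,-0.2,0.4,-0.88,0,0,0,-0.2,0.4,-0.88,0,0,0,-0.2],
)

```text
time_s: 1.35
ee_pos: [375.7, 8.4, 231.0]
orientation: [[-0.849, 0.529, -0.005], [0.529, 0.849, -0.005], [0.002, -0.007, -1.0]]
force: [0.6, 0.4, -0.3]
opening: 70.3
```

play_rows(
  deltas=[0.44,-0.84,0,0,0,-0.17,0.44,-0.84,0,0,0,-0.17,0.44,-0.84,0,0,0,-0.17,0.44,-0.84,0,0,0,-0.17,0.44,-0.84,0,0,0,-0.17],
)

```text
time_s: 1.77
ee_pos: [464.5, -170.1, 229.2]
orientation: [[-0.792, 0.61, -0.006], [0.61, 0.792, -0.003], [0.003, -0.006, -1.0]]
force: [0.5, 0.3, 0.7]
opening: 69.8
```

play_rows(
  deltas=[0.44,-0.84,-0.2,0,0,-0.17,0.44,-0.84,-0.4,0,0,-0.17,0.44,-0.75,-0.5,0,0,-0.17,0.3,-0.4,-0.5,0,0,-0.1,0,0,0,0,0,0],
)

```text
time_s: 2.18
ee_pos: [531.5, -294.5, 161.5]
orientation: [[-0.744, 0.668, -0.005], [0.668, 0.744, -0.005], [0.0, -0.007, -1.0]]
force: [0.3, 0.7, -0.9]
opening: 69.9
```

play_rows(
  deltas=[0.22,-0.4,-0.3,0,0,0,0.22,-0.4,-0.6,0,0,0,0,0,-0.6,0,0,0,0,0,-0.6,0,0,0,0,0,0,0,0,0],
)

```text
time_s: 2.6
ee_pos: [549.2, -327.2, 74.6]
orientation: [[-0.744, 0.668, -0.006], [0.668, 0.744, -0.003], [0.002, -0.006, -1.0]]
force: [-0.5, 0.5, -1.0]
opening: 69.6
```

play_rows(
  deltas=[0,0,-0.5,0,0,0,0,0,-0.4,0,0,0,0,0,-0.15,0,0,0,0,0,0,0,0,0,0,0,0,0,0,0],
)

```text
time_s: 3.02
ee_pos: [550.1, -325.6, 37.2]
orientation: [[-0.746, 0.666, -0.004], [0.666, 0.746, -0.004], [0.0, -0.006, -1.0]]
force: [-0.5, -0.6, -0.2]
opening: 70.0
```

play_rows(
  deltas=[0,0,0,0,0,0,0,0,0,0,0,0,0,0,0,0,0,0,0,0,0,0,0,0,0,0,0,0,0,0],
  grip=20,
)

```text
time_s: 3.43
ee_pos: [552.9, -327.4, 43.6]
orientation: [[-0.747, 0.665, 0.002], [0.665, 0.747, -0.01], [-0.008, -0.006, -1.0]]
force: [-0.6, -0.1, -0.0]
opening: 38.6
```

play_rows(
  deltas=[0,0,0,0,0,0,0,0,0,0,0,0,0,0,0,0,0,0,0,0,0,0,0,0,0,0,0,0,0,0],
)

```text
time_s: 3.85
ee_pos: [553.0, -327.6, 44.0]
orientation: [[-0.747, 0.665, 0.003], [0.665, 0.747, -0.01], [-0.009, -0.006, -1.0]]
force: [0.5, 1.0, -0.1]
opening: 33.5
```

play_rows(
  deltas=[0,0,0,0,0,0,-0.03,0,0,0,0,0,-0.03,0.02,-0.15,0,0,0,0,0.02,-0.15,0,0,0,0,0,-0.1,0,0,0],
  grip=48,
)

```text
time_s: 4.27
ee_pos: [550.9, -326.4, 27.7]
orientation: [[-0.746, 0.665, 0.004], [0.665, 0.746, -0.011], [-0.011, -0.006, -1.0]]
force: [0.1, 0.2, 1.8]
opening: 48.0
```

play_rows(
  deltas=[0,0,0,0,0,0,0,0,0,0,0,0,0,0,0,0,0,0,0,0,0,0,0,0,0,0,0,0,0,0],
)

```text
time_s: 4.68
ee_pos: [550.9, -326.4, 27.6]
orientation: [[-0.747, 0.665, 0.004], [0.665, 0.747, -0.011], [-0.01, -0.006, -1.0]]
force: [-0.9, 1.0, 3.0]
opening: 48.3
```

play_rows(
  deltas=[0,0,0.08,0,0,0,0,0,0,0,0,0,0,0,0,0,0,0,0,0,0,0,0,0,0,0,0,0,0,0],
  grip=20,
)

```text
time_s: 5.1
ee_pos: [550.7, -326.1, 29.9]
orientation: [[-0.747, 0.665, 0.003], [0.665, 0.747, -0.01], [-0.009, -0.006, -1.0]]
force: [-0.5, 0.3, 1.9]
opening: 33.8
```

play_rows(
  deltas=[0,0,0,0,0,0,0,0,0.3,0,0,0,0,0,0.5,0,0,0,0,0,0.7,0,0,0,0,0,0.5,0,0,0],
)

```text
time_s: 5.52
ee_pos: [545.7, -322.0, 106.2]
orientation: [[-0.746, 0.665, -0.009], [0.665, 0.746, -0.0], [0.006, -0.006, -1.0]]
force: [0.8, -0.1, -1.1]
opening: 34.2
```

play_rows(
  deltas=[0,0,0.9,0,0,0,0,0,0.9,0,0,0,0,0.6,0.1,0,0,0.4,0,0.9,0,0,0,0.4,0.05,0.9,0,0,0,0.4],
)

```text
time_s: 5.93
ee_pos: [548.0, -231.0, 195.0]
orientation: [[-0.821, 0.57, 0.001], [0.57, 0.821, -0.011], [-0.007, -0.008, -1.0]]
force: [-0.1, 0.0, -1.1]
opening: 34.0
```

play_rows(
  deltas=[0.05,0.9,0,0,0,0.4,0.05,0.9,0,0,0,0.4,0.05,0.9,0,0,0,0.4,0.05,0.9,0,0,0,0.4,0.05,0.9,0,0,0,0.4],
)

```text
time_s: 6.35
ee_pos: [556.8, -43.9, 199.6]
orientation: [[-0.925, 0.38, 0.007], [0.38, 0.925, -0.012], [-0.011, -0.008, -1.0]]
force: [0.2, -0.0, -1.1]
opening: 34.0
```

play_rows(
  deltas=[0.05,0.9,0,0,0,0.4,0.05,0.9,0,0,0,0.4,0.05,0.9,0,0,0,0.4,0.05,0.8,0,0,0,0.4,0.05,0.5,0,0,0,0.4],
)

```text
time_s: 6.77
ee_pos: [564.1, 127.2, 202.7]
orientation: [[-0.986, 0.167, 0.011], [0.167, 0.986, -0.009], [-0.012, -0.007, -1.0]]
force: [-0.5, 0.5, -1.8]
opening: 34.2
```

play_rows(
  deltas=[0.05,0.8,-0.4,0.04,0.05,0.2,0.03,0.7,-0.7,0.04,0.05,0.06,0.03,0.3,-0.8,0,0,0,0,0.1,-0.8,0,0,0,0,0,-0.4,0,0,0],
)

```text
time_s: 7.18
ee_pos: [571.4, 213.8, 84.5]
orientation: [[-0.991, 0.129, 0.017], [0.129, 0.992, 0.003], [-0.017, 0.006, -1.0]]
force: [-1.1, 0.1, -0.9]
opening: 33.6
```

play_rows(
  deltas=[0,0,0,0,0,0,0,0,0,0,0,0,0,0,0,0,0,0,0,0,0,0,0,0,0,0,0,0,0,0],
)

```text
time_s: 7.6
ee_pos: [569.5, 213.6, 84.3]
orientation: [[-0.992, 0.128, 0.013], [0.129, 0.992, 0.002], [-0.012, 0.004, -1.0]]
force: [1.2, -1.0, -1.2]
opening: 33.9
```

play_rows(
  deltas=[0,0,-0.4,0,0.06,0,-0.02,0,-0.4,0,0.06,0,0,0,-0.2,0,0,0,0,0,-0.1,0,0,0,0,0,0,0,0,0],
)

```text
time_s: 8.02
ee_pos: [571.2, 212.9, 39.3]
orientation: [[-0.991, 0.13, 0.005], [0.13, 0.991, 0.003], [-0.005, 0.004, -1.0]]
force: [-0.5, 0.1, -1.7]
opening: 33.8
```

play_rows(
  deltas=[0,0,0,0,0,0,0,0,0,0,0,0,0,0,0,0,0,0,0,0,0,0,0,0,0,0,0,0,0,0],
)

```text
time_s: 8.43
ee_pos: [570.9, 212.9, 38.8]
orientation: [[-0.991, 0.13, 0.004], [0.13, 0.991, 0.003], [-0.004, 0.004, -1.0]]
force: [-0.0, 0.7, -1.2]
opening: 33.9
```

play_rows(
  deltas=[-0.05,0,-0.06,0,0,0,0,0,-0.04,0,0,0,0,0,-0.02,0,0,0,0,0,0,0,0,0,0,0,0,0,0,0],
)

```text
time_s: 8.85
ee_pos: [569.4, 213.1, 34.6]
orientation: [[-0.991, 0.13, 0.006], [0.13, 0.992, 0.003], [-0.006, 0.004, -1.0]]
force: [0.1, -0.1, -1.7]
opening: 33.6
```

play_rows(
  deltas=[0,0,-0.03,0,0,0,0,0,-0.02,0,0,0,0,0,0,0,0,0,0,0,0,0,0,0,0,0,0,0,0,0],
)

```text
time_s: 9.27
ee_pos: [570.1, 213.3, 34.4]
orientation: [[-0.992, 0.13, 0.007], [0.13, 0.992, 0.003], [-0.007, 0.004, -1.0]]
force: [-0.2, 0.3, -1.6]
opening: 33.6
```

play_rows(
  deltas=[0,0,-0.05,0,0,0,0,0,-0.05,0,0,0,0,0,0,0,0,0,0,0,0,0,0,0,0,0,0,0,0,0],
)

```text
time_s: 9.68
ee_pos: [571.1, 213.6, 34.6]
orientation: [[-0.992, 0.129, 0.008], [0.129, 0.992, 0.003], [-0.007, 0.004, -1.0]]
force: [-0.8, -0.2, -1.0]
opening: 33.7
```

play_rows(
  deltas=[0,0,0,0,0,0,0,0,0,0,0,0,0,0,0.4,0,0,0,0,0,0.8,0,0,0,0,0,0.8,0,0,0],
  grip=60,
)

```text
time_s: 10.1
ee_pos: [564.2, 212.2, 106.9]
orientation: [[-0.992, 0.13, -0.01], [0.13, 0.992, 0.0], [0.01, -0.001, -1.0]]
force: [0.5, 0.1, 0.9]
opening: 59.8
```

play_rows(
  deltas=[0,0,0.9,0,0,0,-0.1,-0.4,0.6,0,0,0,-0.22,-0.9,0,0,0,0,-0.22,-0.9,0,0,0,0,-0.22,-0.9,0,0,0,0],
  grip=85,
)

```text
time_s: 10.52
ee_pos: [537.9, 90.7, 178.7]
orientation: [[-0.993, 0.12, 0.007], [0.12, 0.993, 0.003], [-0.007, 0.004, -1.0]]
force: [0.2, -1.4, -0.6]
opening: 85.0
```

play_rows(
  deltas=[-0.22,-0.9,0,0,0,0,-0.22,-0.9,0,0,0,0,-0.22,-0.9,0,0,0,0,-0.22,-0.9,0,0,0,0,-0.22,-0.9,0,0,0,0],
)

```text
time_s: 10.93
ee_pos: [491.2, -96.6, 180.0]
orientation: [[-0.993, 0.117, 0.012], [0.117, 0.993, 0.002], [-0.012, 0.003, -1.0]]
force: [0.8, -0.4, -0.3]
opening: 85.3
```

```bash
cat > look.py <<'E'
from h import *
import sys
n,t,x0,x1,y0,y1=sys.argv[1],sys.argv[2],*map(int,sys.argv[3:7]); c=read_camera(n); np.save(f"pics/{t}.npy",c,allow_pickle=True)
k=min(800/(x1-x0),600/(y1-y0)); print("scale",k)
cv2.imwrite(f"pics/{t}.png",cv2.resize(c["pixels"][y0:y1,x0:x1],None,fx=k,fy=k,interpolation=cv2.INTER_CUBIC))
E
python3 look.py top a 140 300 150 270
```

```text
scale 5.0
```

View pics/a.png

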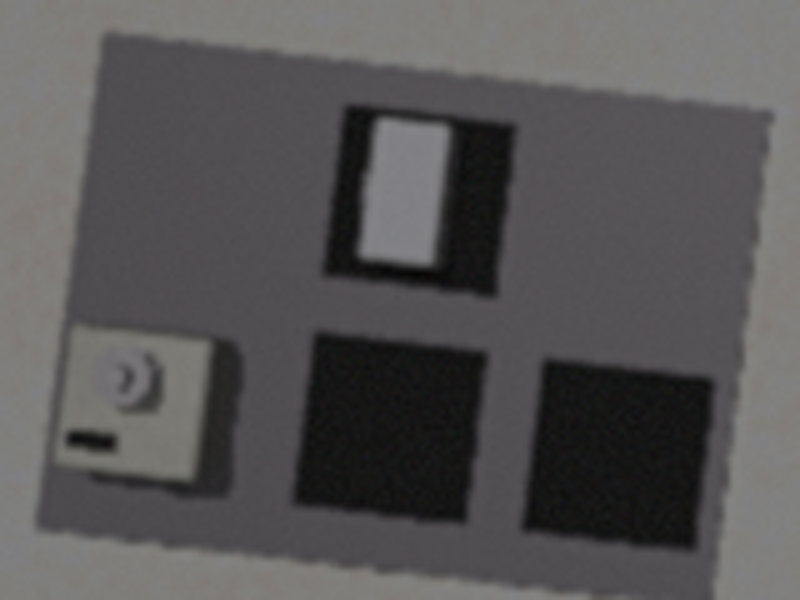

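```bash
python3 - <<'E'
from h import *
c=np.load("pics/a.npy",allow_pickle=True).item()
U=lambda x,y:(140+(x+.5)/5-.5,150+(y+.5)/5-.5)
p=onz(c,*U(404.7,191.8),34)
R=np.array([[.9905,-.138],[.138,.9905]]).T
for q in[(420.5,199.75)]:
    q=onz(c,*U(*q),6); d=(p-q)[:2]; print(p,q,"in mat axes",np.array([[.9905,-.138],[.138,.9905]])@d)
E
```

```text
[570.53466208 213.91611766  34.        ] [568.84536772 212.65467188   6.        ] in mat axes [1.49916654 1.48258467]
```

play_rows(
  deltas=[-0.19,-0.85,0,0,0,0,-0.19,-0.85,0,0,0,0,-0.19,-0.85,0,0,0,0,-0.19,-0.85,0,0,0,0,-0.19,-0.85,0,0,0,0],
)

```text
time_s: 11.4
ee_pos: [450.5, -275.8, 180.3]
orientation: [[-0.993, 0.12, 0.014], [0.12, 0.993, -0.001], [-0.014, 0.0, -1.0]]
force: [0.0, 0.6, 1.5]
opening: 84.7
```

play_rows(
  deltas=[-0.19,-0.8,0,0,0.05,0,-0.15,-0.6,-0.3,0,0.05,0,0,0,-0.6,0,0,0,0,0,-0.6,0,0,0,0,0,-0.3,0,0,0],
)

```text
time_s: 11.82
ee_pos: [436.1, -345.3, 110.6]
orientation: [[-0.991, 0.13, 0.01], [0.13, 0.991, -0.013], [-0.012, -0.012, -1.0]]
force: [-0.7, 0.6, -0.3]
opening: 85.0
```

play_rows(
  deltas=[0.06,0.16,0,0.06,0.05,0,0,0,-0.5,0.06,0.05,0,0,0,-0.4,0,0,0,0,0,0,0,0,0,0,0,0,0,0,0],
)

```text
time_s: 12.23
ee_pos: [439.0, -336.0, 72.4]
orientation: [[-0.991, 0.131, -0.003], [0.131, 0.991, 0.004], [0.004, 0.004, -1.0]]
force: [0.6, 0.5, 0.4]
opening: 85.1
```

play_rows(
  deltas=[0,-0.07,-0.4,0,0,0,0,0,-0.3,0,0,0,0,0,-0.2,0,0,0,0,0,0,0,0,0,0,0,0,0,0,0],
)

```text
time_s: 12.65
ee_pos: [442.5, -340.0, 40.6]
orientation: [[-0.992, 0.129, 0.002], [0.129, 0.992, -0.001], [-0.002, -0.001, -1.0]]
force: [-0.5, -0.1, 0.3]
opening: 85.0
```

play_rows(
  deltas=[-0.1,0.01,-0.1,0,0,0,0,0,-0.05,0,0,0,0,0,0,0,0,0,0,0,0,0,0,0,0,0,0,0,0,0],
)

```text
time_s: 13.07
ee_pos: [439.0, -340.5, 36.4]
orientation: [[-0.992, 0.129, 0.004], [0.129, 0.992, -0.004], [-0.004, -0.003, -1.0]]
force: [-0.2, 0.7, 0.1]
opening: 85.0
```

play_rows(
  deltas=[0,0,0,0,0,0,0,0,0,0,0,0,0,0,0,0,0,0,0,0,0,0,0,0,0,0,0,0,0,0],
  grip=40,
)

```text
time_s: 13.48
ee_pos: [439.3, -340.8, 37.0]
orientation: [[-0.992, 0.129, 0.004], [0.129, 0.992, -0.004], [-0.005, -0.004, -1.0]]
force: [0.4, 0.2, -0.5]
opening: 54.2
```

play_rows(
  deltas=[0,0,0,0,0,0,0,0,0,0,0,0,0,0,0,0,0,0,0,0,0,0,0,0,0,0,0,0,0,0],
)

```text
time_s: 13.9
ee_pos: [439.3, -340.8, 37.0]
orientation: [[-0.992, 0.129, 0.004], [0.129, 0.992, -0.004], [-0.005, -0.004, -1.0]]
force: [-0.4, 0.1, 0.7]
opening: 53.7
```

play_rows(
  deltas=[0,0,0.2,0,0,0,0,0,0.5,0,0,0,0,0,0.8,0,0,0,0,0,0.8,0,0,0,0,0.3,0.2,0,0,0],
)

```text
time_s: 14.32
ee_pos: [436.0, -326.4, 137.7]
orientation: [[-0.991, 0.131, -0.002], [0.131, 0.991, 0.003], [0.003, 0.003, -1.0]]
force: [1.2, -1.8, -1.3]
opening: 54.1
```

play_rows(
  deltas=[0.04,0.7,0,0,0,0,0.04,0.9,0,0,0,0,0.04,0.9,0,0,0,0,0.04,0.9,0,0,0,0,0.04,0.9,0,0,0,0],
)

```text
time_s: 14.73
ee_pos: [445.6, -156.0, 146.3]
orientation: [[-0.99, 0.14, 0.008], [0.14, 0.99, -0.008], [-0.009, -0.007, -1.0]]
force: [-0.5, 0.8, -0.8]
opening: 54.1
```

play_rows(
  deltas=[0.04,0.9,0,0,0,0,0.04,0.9,0,0,0,0,0.04,0.9,0,0,0,0,0.04,0.9,0,0,0,0,0.04,0.9,0,0,0,0],
)

```text
time_s: 15.15
ee_pos: [452.1, 32.5, 149.1]
orientation: [[-0.99, 0.143, 0.012], [0.142, 0.99, -0.009], [-0.013, -0.008, -1.0]]
force: [1.0, -0.1, -1.2]
opening: 53.8
```

play_rows(
  deltas=[0.06,0.9,0,0.03,0.04,0,0.06,0.9,0,0.03,0.04,0,0.06,0.9,0,0.03,0.04,0,0.06,0.9,0,0,0,0,0.06,0.6,-0.2,0,0,0],
)

```text
time_s: 15.57
ee_pos: [463.2, 211.5, 145.5]
orientation: [[-0.99, 0.141, 0.005], [0.141, 0.99, 0.002], [-0.005, 0.002, -1.0]]
force: [0.5, -0.6, -0.7]
opening: 54.0
```

play_rows(
  deltas=[0,0.2,-0.4,0,0,0,0,0,-0.5,0,0,0,0,0,-0.5,0,0,0,0,0,0,0,0,0,0,0,0,0,0,0],
)

```text
time_s: 15.98
ee_pos: [462.4, 227.0, 89.9]
orientation: [[-0.991, 0.131, 0.008], [0.131, 0.991, 0.004], [-0.007, 0.005, -1.0]]
force: [1.6, 0.8, -0.6]
opening: 54.1
```

play_rows(
  deltas=[0.08,0.02,-0.4,0,0.05,0,0,0,-0.4,0,0,0,0,0,-0.25,0,0,0,0,0,0,0,0,0,0,0,0,0,0,0],
)

```text
time_s: 16.4
ee_pos: [469.4, 227.6, 53.0]
orientation: [[-0.991, 0.133, 0.01], [0.133, 0.991, 0.005], [-0.009, 0.007, -1.0]]
force: [-0.4, -1.3, -0.4]
opening: 53.8
```

play_rows(
  deltas=[-0.1,0,-0.1,-0.03,0.1,0,0,0,-0.1,0,0,0,0,0,-0.03,0,0,0,0,0,0,0,0,0,0,0,0,0,0,0],
)

```text
time_s: 16.82
ee_pos: [467.3, 227.8, 46.8]
orientation: [[-0.991, 0.133, 0.004], [0.133, 0.991, 0.003], [-0.003, 0.004, -1.0]]
force: [-0.1, -0.9, -0.6]
opening: 53.7
```

play_rows(
  deltas=[-0.06,0,-0.1,0,0.03,0,0,0,-0.08,0,0,0,0,0,-0.05,0,0,0,0,0,0,0,0,0,0,0,0,0,0,0],
)

```text
time_s: 17.23
ee_pos: [465.9, 228.6, 41.7]
orientation: [[-0.991, 0.132, 0.001], [0.132, 0.991, 0.003], [-0.001, 0.003, -1.0]]
force: [0.3, -0.4, -2.0]
opening: 54.0
```

play_rows(
  deltas=[0,0,-0.05,0,0,0,0,0,-0.05,0,0,0,0,0,-0.02,0,0,0,0,0,0,0,0,0,0,0,0,0,0,0],
)

```text
time_s: 17.65
ee_pos: [466.3, 228.8, 40.8]
orientation: [[-0.991, 0.131, -0.001], [0.131, 0.991, 0.002], [0.001, 0.002, -1.0]]
force: [-1.0, 0.8, 2.7]
opening: 53.8
```

play_rows(
  deltas=[0,0,0,0,0,0,0,0,0,0,0,0,0,0,0.3,0,0,0,0,0,0.6,0,0,0,0,0,0.8,0,0,0],
  grip=70,
)

```text
time_s: 18.07
ee_pos: [460.1, 227.2, 103.6]
orientation: [[-0.991, 0.132, -0.016], [0.132, 0.991, -0.001], [0.016, -0.003, -1.0]]
force: [1.2, 0.7, 0.1]
opening: 70.0
```

play_rows(
  deltas=[0,0,0.7,0,0,0,-0.1,-0.6,0.2,0,0,0,-0.14,-0.9,0,0,0,0,-0.14,-0.9,0,0,0,0,-0.14,-0.9,0,0,0,0],
  grip=50,
)

```text
time_s: 18.48
ee_pos: [444.5, 97.1, 153.8]
orientation: [[-0.993, 0.121, 0.004], [0.121, 0.993, 0.003], [-0.004, 0.003, -1.0]]
force: [0.8, 0.0, 0.3]
opening: 50.1
```

play_rows(
  deltas=[-0.14,-0.9,0,0,0,0,-0.14,-0.9,0,0,0,0,-0.14,-0.9,0,0,0,0,-0.14,-0.9,0,0,0,0,-0.1,-0.6,0,0,0,0],
)

```text
time_s: 18.9
ee_pos: [416.5, -79.6, 159.0]
orientation: [[-0.993, 0.12, 0.013], [0.12, 0.993, -0.001], [-0.013, 0.001, -1.0]]
force: [0.5, 0.2, 0.8]
opening: 50.0
```

```bash
python3 look.py top b 140 300 150 270
```

```text
scale 5.0
```

View pics/b.png

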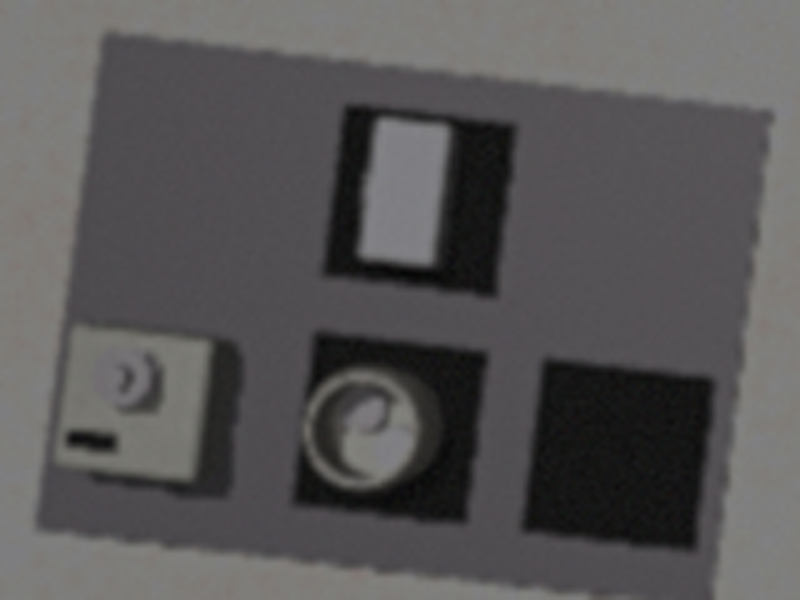

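```bash
python3 - <<'E'
from h import *
c=np.load("pics/b.npy",allow_pickle=True).item()
X=lambda q:((np.array(q)+.5-[140,150])*5-.5).round(1)
for p in[(466.3,228.8)]:
  for z,r in((56,24.5),(42,28)):
    th=np.linspace(0,6.283,60); Q=np.array([X(proj(c,(p[0]+r*np.cos(t),p[1]+r*np.sin(t),z))) for t in th]); print(z,Q.min(0),Q.max(0))
print(onz(c,140+358.5/5-.5,150+430.5/5-.5,50))
E
```

```text
56 [305. 372.] [418.4 485.3]
42 [305.3 363.8] [433.  491.4]
[465.5512311  231.82003365  50.        ]
```

play_rows(
  deltas=[0,-0.8,-0.2,0,0.06,0,-0.03,-0.6,-0.5,0,0.06,0,0,0,-0.7,0,0,0,0,0,-0.5,0,0,0,0,0,0,0,0,0],
)

```text
time_s: 19.37
ee_pos: [417.7, -145.6, 87.2]
orientation: [[-0.992, 0.128, 0.011], [0.128, 0.992, -0.01], [-0.012, -0.009, -1.0]]
force: [-0.5, -0.1, 0.3]
opening: 49.8
```

play_rows(
  deltas=[0,0,0,0,0,0,0,0,0,0,0,0,0,0,0,0,0,0,0,0,0,0,0,0,0,0,0,0,0,0],
)

```text
time_s: 19.78
ee_pos: [420.0, -145.5, 91.9]
orientation: [[-0.992, 0.126, 0.015], [0.126, 0.992, -0.013], [-0.017, -0.011, -1.0]]
force: [0.1, 1.0, 0.8]
opening: 50.2
```

play_rows(
  deltas=[-0.14,0.22,0,0.1,0.14,0,0,0,-0.3,0,0,0,0,0,-0.3,0,0,0,0,0,-0.2,0,0,0,0,0,0,0,0,0],
)

```text
time_s: 20.2
ee_pos: [415.6, -135.1, 62.5]
orientation: [[-0.992, 0.125, 0.004], [0.125, 0.992, -0.004], [-0.004, -0.003, -1.0]]
force: [0.6, -0.0, -0.8]
opening: 50.0
```

play_rows(
  deltas=[0,0,0,0,0,0,0,0,0,0,0,0,0,0,0,0,0,0,0,0,0,0,0,0,0,0,0,0,0,0],
)

```text
time_s: 20.62
ee_pos: [416.1, -134.9, 64.1]
orientation: [[-0.992, 0.124, 0.004], [0.124, 0.992, -0.004], [-0.005, -0.003, -1.0]]
force: [0.2, -0.1, -0.7]
opening: 49.8
```

play_rows(
  deltas=[-0.04,-0.02,-0.2,0,0.04,0,0,0,-0.12,0.03,0,0,0,0,-0.06,0,0,0,0,0,0,0,0,0,0,0,0,0,0,0],
)

```text
time_s: 21.03
ee_pos: [414.5, -136.1, 47.6]
orientation: [[-0.992, 0.124, 0.0], [0.124, 0.992, -0.001], [-0.0, -0.001, -1.0]]
force: [-0.1, 0.4, 0.1]
opening: 50.4
```

play_rows(
  deltas=[0,0,0,0,0,0,0,0,0,0,0,0,0,0,0,0,0,0,0,0,0,0,0,0,0,0,0,0,0,0],
  grip=10,
)

```text
time_s: 21.45
ee_pos: [414.6, -136.1, 47.7]
orientation: [[-0.992, 0.124, 0.0], [0.124, 0.992, -0.001], [-0.0, -0.001, -1.0]]
force: [-0.3, 0.3, -0.6]
opening: 19.3
```

play_rows(
  deltas=[0,0,0,0,0,0,0,0,0,0,0,0,0,0,0,0,0,0,0,0,0,0,0,0,0,0,0,0,0,0],
)

```text
time_s: 21.87
ee_pos: [414.6, -136.1, 47.8]
orientation: [[-0.992, 0.124, 0.0], [0.124, 0.992, -0.001], [-0.0, -0.001, -1.0]]
force: [-0.9, -0.4, -0.5]
opening: 18.9
```

play_rows(
  deltas=[0,0,0.2,0,0,0,0,0,0.5,0,0,0,0,0,0.8,0,0,0,0,0,0.8,0,0,0,0,0,0.5,0,0,0],
)

```text
time_s: 22.28
ee_pos: [409.5, -132.8, 160.3]
orientation: [[-0.992, 0.125, -0.011], [0.125, 0.992, 0.007], [0.012, 0.006, -1.0]]
force: [0.3, -0.6, 0.0]
opening: 19.1
```

play_rows(
  deltas=[0.1,0.6,0,0,0,0,0.14,0.9,0,0,0,0,0.14,0.9,0,0,0,0,0.14,0.9,0,0,0,0,0.14,0.9,0,0,0,0],
)

```text
time_s: 22.7
ee_pos: [441.0, 32.8, 172.6]
orientation: [[-0.991, 0.137, 0.008], [0.137, 0.991, -0.004], [-0.008, -0.003, -1.0]]
force: [1.2, 0.1, -0.4]
opening: 19.4
```

play_rows(
  deltas=[0.14,0.9,0,0.02,0.03,0,0.14,0.9,0,0.02,0.03,0,0.14,0.9,0,0.02,0.03,0,0.14,0.9,0,0,0,0,0.1,0.6,0,0,0,0],
)

```text
time_s: 23.12
ee_pos: [467.4, 211.6, 177.1]
orientation: [[-0.991, 0.136, 0.004], [0.136, 0.991, 0.003], [-0.003, 0.003, -1.0]]
force: [0.6, 0.1, 0.2]
opening: 18.8
```

play_rows(
  deltas=[-0.04,0.3,-0.2,0,0,0,0,0.1,-0.5,0,0,0,0,0,-0.5,0,0,0,0,0,-0.2,0,0,0,0,0,0,0,0,0],
)

```text
time_s: 23.53
ee_pos: [466.7, 235.8, 124.0]
orientation: [[-0.992, 0.126, 0.01], [0.126, 0.992, 0.006], [-0.009, 0.007, -1.0]]
force: [-0.1, -0.1, -1.2]
opening: 18.9
```

play_rows(
  deltas=[0,0,0,0,0,0,0,0,0,0,0,0,0,0,0,0,0,0,0,0,0,0,0,0,0,0,0,0,0,0],
)

```text
time_s: 23.95
ee_pos: [468.7, 234.9, 128.0]
orientation: [[-0.992, 0.128, 0.014], [0.128, 0.992, 0.007], [-0.013, 0.008, -1.0]]
force: [-0.5, -0.9, -0.8]
opening: 19.4
```

play_rows(
  deltas=[-0.08,-0.13,-0.1,-0.06,0.12,0,0,0,-0.2,0,0,0,0,0,-0.1,0,0,0,0,0,0,0,0,0,0,0,0,0,0,0],
)

```text
time_s: 24.37
ee_pos: [465.9, 228.7, 111.4]
orientation: [[-0.992, 0.129, 0.002], [0.129, 0.992, -0.0], [-0.002, 0.0, -1.0]]
force: [0.1, 0.2, -0.5]
opening: 19.2
```

play_rows(
  deltas=[0,0,0,0,0,0,0,0,0,0,0,0,0,0,0,0,0,0,0,0,0,0,0,0,0,0,0,0,0,0],
)

```text
time_s: 24.78
ee_pos: [465.7, 228.9, 111.1]
orientation: [[-0.992, 0.129, 0.002], [0.129, 0.992, -0.0], [-0.002, 0.0, -1.0]]
force: [-0.4, -0.9, -0.9]
opening: 19.1
```

play_rows(
  deltas=[0,0.02,-0.1,0,0,0,0,0,-0.1,0,0,0,0,0,-0.1,0,0,0,0,0,0,0,0,0,0,0,0,0,0,0],
)

```text
time_s: 25.2
ee_pos: [465.8, 229.8, 98.0]
orientation: [[-0.992, 0.129, 0.002], [0.129, 0.992, -0.0], [-0.002, 0.0, -1.0]]
force: [0.3, 0.1, 0.1]
opening: 19.1
```

play_rows(
  deltas=[0,0,-0.1,0,0,0,0,0,-0.08,0,0,0,0,0,-0.05,0,0,0,0,0,0,0,0,0,0,0,0,0,0,0],
)

```text
time_s: 25.62
ee_pos: [465.8, 229.8, 87.6]
orientation: [[-0.992, 0.129, 0.002], [0.129, 0.992, -0.0], [-0.002, 0.0, -1.0]]
force: [0.3, -0.3, 1.0]
opening: 19.0
```

play_rows(
  deltas=[0,0,-0.04,0,0,0,0,0,-0.03,0,0,0,0,0,0,0,0,0,0,0,0,0,0,0,0,0,0,0,0,0],
)

```text
time_s: 26.03
ee_pos: [466.8, 230.0, 88.5]
orientation: [[-0.992, 0.128, 0.003], [0.128, 0.992, -0.001], [-0.003, -0.0, -1.0]]
force: [0.9, -0.5, -0.5]
opening: 19.1
```

play_rows(
  deltas=[0,0,0,0,0,0,0,0,0,0,0,0,0,0,0.3,0,0,0,0,0,0.6,0,0,0,0,0,0.8,0,0,0],
  grip=50,
)

```text
time_s: 26.45
ee_pos: [461.3, 228.7, 152.1]
orientation: [[-0.992, 0.128, -0.012], [0.129, 0.992, -0.004], [0.011, -0.005, -1.0]]
force: [-0.7, -0.1, -0.2]
opening: 49.1
```

play_rows(
  deltas=[0,0,0.7,0,0,0,0.1,-0.6,0.2,0,0,0,0.14,-0.9,0,0,0,0,0.14,-0.9,0,0,0,0,0.14,-0.9,0,0,0,0],
  grip=75,
)

```text
time_s: 26.87
ee_pos: [486.5, 99.2, 203.8]
orientation: [[-0.993, 0.117, 0.009], [0.117, 0.993, 0.001], [-0.008, 0.002, -1.0]]
force: [1.0, 0.8, -0.2]
opening: 75.0
```

play_rows(
  deltas=[0.14,-0.9,0,0,0,0,0.14,-0.9,0,0,0,0,0.14,-0.9,0,0,0,0,0.14,-0.9,0,0,0,0,0.14,-0.9,0,0,0,0],
)

```text
time_s: 27.28
ee_pos: [515.9, -89.5, 210.9]
orientation: [[-0.993, 0.115, 0.018], [0.115, 0.993, -0.0], [-0.018, 0.002, -1.0]]
force: [0.3, -0.5, 0.7]
opening: 75.0
```

```bash
python3 look.py top c 140 300 150 270; python3 look.py side c2 200 360 120 240
```

```text
scale 5.0
scale 5.0
```

View pics/c2.png

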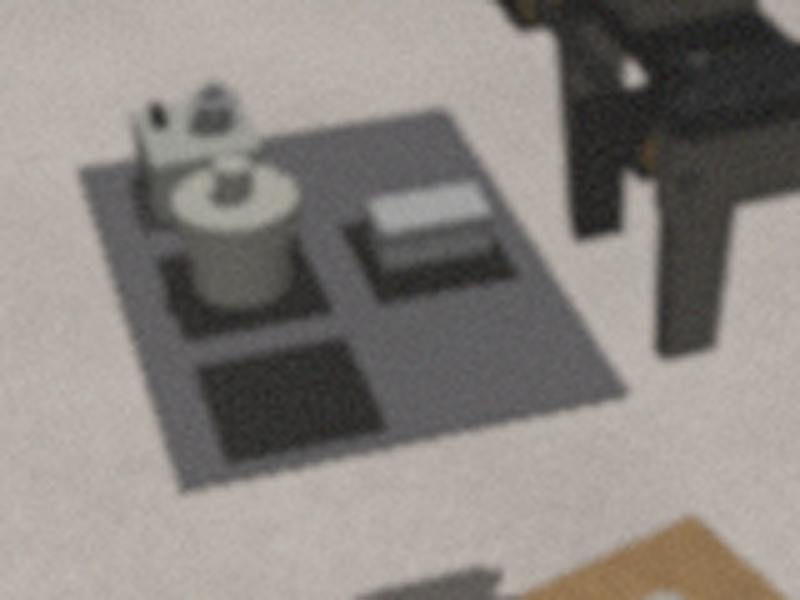

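The side view shows the lid level on the tub, at crop (237,195). The case lies flat on its pad and the end pad is still empty. The bottle is next.

play_rows(
  deltas=[0.14,-0.9,0,0,0.05,0,0.14,-0.9,0,0,0.05,0,0.14,-0.8,0,0,0.05,0,0.06,-0.5,-0.2,0,0,0,0,0,-0.3,0,0,0],
)

```text
time_s: 27.8
ee_pos: [538.0, -219.5, 197.2]
orientation: [[-0.993, 0.119, 0.01], [0.119, 0.993, -0.005], [-0.011, -0.003, -1.0]]
force: [0.1, 1.0, -0.1]
opening: 75.0
```

play_rows(
  deltas=[0,0,0,0,0,0,0,0,0,0,0,0,0,0,0,0,0,0,0,0,0,0,0,0,0,0,0,0,0,0],
)

```text
time_s: 28.22
ee_pos: [537.0, -212.8, 195.8]
orientation: [[-0.993, 0.116, 0.007], [0.116, 0.993, 0.001], [-0.007, 0.001, -1.0]]
force: [-0.6, -0.0, 0.3]
opening: 75.1
```

play_rows(
  deltas=[0.02,-0.2,0,0,0.07,0,0,0,-0.5,0,0,0,0,0,-0.4,0,0,0,0,0,-0.2,0,0,0,0,0,0,0,0,0],
)

```text
time_s: 28.63
ee_pos: [539.9, -220.8, 153.9]
orientation: [[-0.994, 0.112, 0.003], [0.112, 0.994, -0.003], [-0.004, -0.003, -1.0]]
force: [-0.3, -0.1, 0.3]
opening: 75.2
```

play_rows(
  deltas=[0,0,0,0,0,0,0,0,0,0,0,0,0,0,0,0,0,0,0,0,0,0,0,0,0,0,0,0,0,0],
)

```text
time_s: 29.05
ee_pos: [541.1, -221.8, 156.8]
orientation: [[-0.994, 0.112, 0.006], [0.111, 0.994, -0.005], [-0.006, -0.005, -1.0]]
force: [0.0, 0.0, 0.9]
opening: 75.0
```

play_rows(
  deltas=[-0.09,0.02,-0.3,0.04,0.06,0,0,0,-0.5,0,0,0,0,0,-0.5,0,0,0,0,0,-0.5,0,0,0,0,0,-0.2,0,0,0],
)

```text
time_s: 29.47
ee_pos: [539.1, -222.5, 76.7]
orientation: [[-0.994, 0.111, 0.006], [0.111, 0.994, -0.006], [-0.007, -0.005, -1.0]]
force: [-0.5, 0.2, -1.2]
opening: 75.0
```

play_rows(
  deltas=[0,0,0,0,0,0,0,0,0,0,0,0,0,0,0,0,0,0,0,0,0,0,0,0,0,0,0,0,0,0],
)

```text
time_s: 29.88
ee_pos: [538.2, -222.0, 75.9]
orientation: [[-0.994, 0.111, 0.004], [0.111, 0.994, -0.005], [-0.004, -0.004, -1.0]]
force: [-0.8, -0.5, -0.4]
opening: 75.1
```

play_rows(
  deltas=[0,0,-0.25,0.03,0.02,0,0,0.02,-0.2,0,0,0,0,0,-0.1,0,0,0,0,0,0,0,0,0,0,0,0,0,0,0],
)

```text
time_s: 30.3
ee_pos: [539.6, -222.1, 53.8]
orientation: [[-0.994, 0.111, 0.005], [0.111, 0.994, -0.003], [-0.006, -0.003, -1.0]]
force: [0.9, -0.6, 0.6]
opening: 75.0
```

play_rows(
  deltas=[0,0,0,0,0,0,0,0,0,0,0,0,0,0,0,0,0,0,0,0,0,0,0,0,0,0,0,0,0,0],
  grip=30,
)

```text
time_s: 30.72
ee_pos: [539.6, -222.1, 53.9]
orientation: [[-0.994, 0.111, 0.005], [0.111, 0.994, -0.003], [-0.006, -0.003, -1.0]]
force: [-0.5, -0.8, -1.1]
opening: 43.3
```

play_rows(
  deltas=[0,0,0,0,0,0,0,0,0,0,0,0,0,0,0,0,0,0,0,0,0,0,0,0,0,0,0,0,0,0],
)

```text
time_s: 31.13
ee_pos: [539.6, -222.0, 53.9]
orientation: [[-0.994, 0.111, 0.005], [0.111, 0.994, -0.003], [-0.006, -0.003, -1.0]]
force: [-0.6, 0.1, -0.5]
opening: 43.2
```

play_rows(
  deltas=[0,0,0.2,0,0,0,0,0,0.5,0,0,0,0,0,0.7,0,0,0,0,0,0.6,0,0,0,-0.1,0.4,0.2,0,0,0],
)

```text
time_s: 31.55
ee_pos: [532.5, -205.7, 143.0]
orientation: [[-0.994, 0.113, -0.002], [0.113, 0.994, 0.0], [0.002, 0.0, -1.0]]
force: [0.3, -1.1, -2.1]
opening: 43.6
```

play_rows(
  deltas=[-0.2,0.7,0,0,0,0,-0.23,0.9,0,0,0,0,-0.23,0.9,0,0,0,0,-0.23,0.9,0,0,0,0,-0.23,0.9,0,0,0,0],
)

```text
time_s: 31.97
ee_pos: [489.5, -34.4, 151.6]
orientation: [[-0.992, 0.122, 0.011], [0.122, 0.992, -0.007], [-0.012, -0.006, -1.0]]
force: [-0.1, -0.2, -0.6]
opening: 43.5
```

play_rows(
  deltas=[-0.23,0.9,0,0,0,0.05,-0.23,0.9,0,0,0,0.05,-0.23,0.8,0,0,0,0.05,-0.15,0.5,0,0,0,0,0,0,0,0,0,0],
)

```text
time_s: 32.38
ee_pos: [450.8, 100.5, 154.6]
orientation: [[-0.995, 0.101, 0.014], [0.101, 0.995, -0.005], [-0.014, -0.004, -1.0]]
force: [0.5, 0.0, -1.3]
opening: 43.3
```

play_rows(
  deltas=[0,0.35,0,0.04,0.08,0,0,0.2,-0.3,0,0.05,0,0,0,-0.4,0,0,0,0,0,-0.4,0,0,0,0,0,-0.2,0,0,0],
)

```text
time_s: 32.8
ee_pos: [453.7, 122.6, 103.5]
orientation: [[-0.995, 0.098, 0.009], [0.098, 0.995, -0.003], [-0.009, -0.002, -1.0]]
force: [-0.3, -0.9, -0.4]
opening: 43.7
```

play_rows(
  deltas=[0,0,0,0,0,0,0,0,0,0,0,0,0,0,0,0,0,0,0,0,0,0,0,0,0,0,0,0,0,0],
)

```text
time_s: 33.22
ee_pos: [453.4, 120.3, 101.9]
orientation: [[-0.995, 0.101, 0.005], [0.101, 0.995, -0.004], [-0.005, -0.003, -1.0]]
force: [-0.2, 0.4, -1.1]
opening: 43.7
```

play_rows(
  deltas=[-0.05,0.08,-0.2,0.04,0.05,0,0,0,-0.4,0,0,0,0,0,-0.25,0,0,0,0,0,0,0,0,0,0,0,0,0,0,0],
)

```text
time_s: 33.63
ee_pos: [453.1, 124.0, 68.0]
orientation: [[-0.995, 0.101, 0.004], [0.101, 0.995, 0.001], [-0.004, 0.002, -1.0]]
force: [0.7, -0.3, -0.6]
opening: 43.6
```

play_rows(
  deltas=[0,0,0,0,0,0,0,0,0,0,0,0,0,0,0,0,0,0,0,0,0,0,0,0,0,0,0,0,0,0],
)

```text
time_s: 34.05
ee_pos: [454.1, 124.2, 69.5]
orientation: [[-0.995, 0.101, 0.006], [0.101, 0.995, 0.001], [-0.006, 0.002, -1.0]]
force: [0.5, -0.0, -0.8]
opening: 43.5
```

play_rows(
  deltas=[-0.07,-0.02,-0.1,0,0.06,0,0,0,-0.1,0,0,0,0,0,-0.05,0,0,0,0,0,0,0,0,0,0,0,0,0,0,0],
)

```text
time_s: 34.47
ee_pos: [451.4, 123.3, 58.9]
orientation: [[-0.995, 0.101, 0.001], [0.101, 0.995, 0.001], [-0.0, 0.001, -1.0]]
force: [0.7, -0.9, -1.3]
opening: 43.3
```

play_rows(
  deltas=[0,0,-0.03,0,0,0,0,0,-0.03,0,0,0,0,0,0,0,0,0,0,0,0,0,0,0,0,0,0,0,0,0],
)

```text
time_s: 34.88
ee_pos: [452.4, 123.4, 58.7]
orientation: [[-0.995, 0.101, 0.001], [0.101, 0.995, 0.001], [-0.001, 0.001, -1.0]]
force: [-0.2, 0.9, -1.8]
opening: 43.5
```

Nearly down, so I'll lower a touch more, release and clear.

play_rows(
  deltas=[-0.02,0,-0.04,0,0,0,0,0,-0.03,0,0,0,0,0,0,0,0,0,0,0,0,0,0,0,0,0,0,0,0,0],
)

```text
time_s: 35.3
ee_pos: [452.8, 123.4, 58.1]
orientation: [[-0.995, 0.1, 0.003], [0.1, 0.995, 0.001], [-0.003, 0.001, -1.0]]
force: [-0.6, 0.1, -1.2]
opening: 43.2
```

play_rows(
  deltas=[0,0,0,0,0,0,0,0,0,0,0,0,0,0,0.1,0,0,0,0,0,0.4,0,0,0,0,0,0.6,0,0,0],
  grip=70,
)

```text
time_s: 35.72
ee_pos: [448.2, 123.3, 98.2]
orientation: [[-0.995, 0.101, -0.008], [0.101, 0.995, 0.001], [0.008, 0.0, -1.0]]
force: [1.2, 0.6, 0.9]
opening: 69.5
```

play_rows(
  deltas=[0,0,0.8,0,0,0,0,0,0.8,0,0,0,0,0,0.8,0,0,0,0,-0.7,0,0,0,0,0,-0.9,0,0,0,0],
)

```text
time_s: 36.13
ee_pos: [448.8, 62.0, 204.3]
orientation: [[-0.996, 0.093, -0.001], [0.093, 0.996, 0.002], [0.001, 0.002, -1.0]]
force: [-0.3, -0.4, -0.9]
opening: 69.9
```

play_rows(
  deltas=[0,-0.9,0,0,0,0,0,-0.9,0,0,0,0,0,-0.9,0,0,0,0,0,-0.5,0,0,0,0,0,0,0,0,0,0],
)

```text
time_s: 36.55
ee_pos: [449.8, -75.9, 209.5]
orientation: [[-0.996, 0.094, 0.009], [0.094, 0.996, -0.003], [-0.009, -0.002, -1.0]]
force: [-0.3, -0.4, 0.8]
opening: 70.1
```

```bash
python3 look.py top d 140 300 150 270; python3 look.py side d2 200 360 120 240
```

```text
scale 5.0
scale 5.0
```

View pics/d.png

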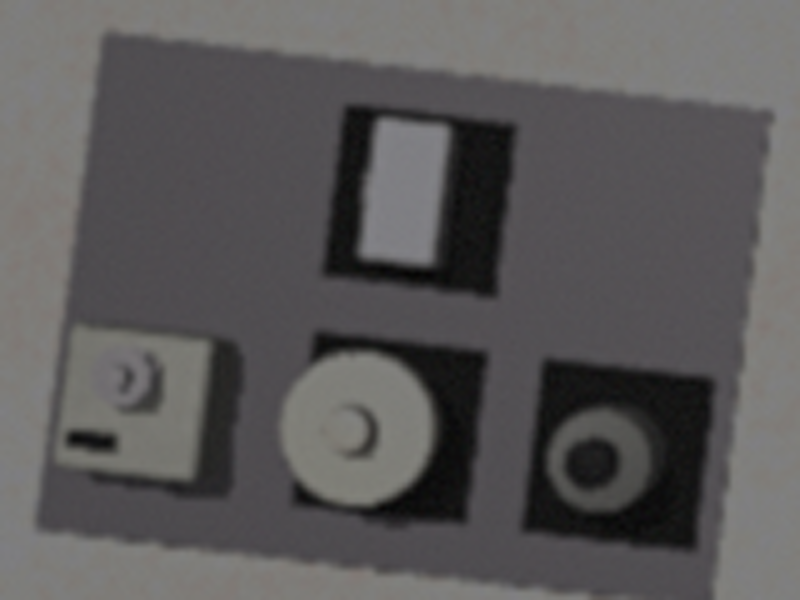

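View pics/d2.png

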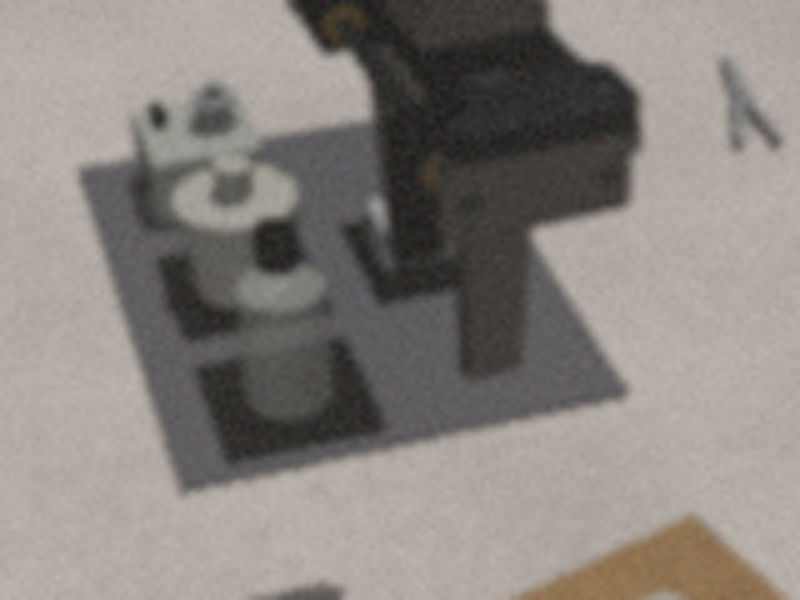

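```bash
python3 - <<'E'
from h import *
c=np.load("pics/d.npy",allow_pickle=True).item()
M=np.array([[.9905,-.138],[.138,.9905]])
for n,a,z,t in[("lid",(356,428),60,(464.8,227.8)),("knob",(346,428),80,(464.8,227.8)),("cap",(590,462),106,(450.3,123.8)),("body",(597,459),72,(450.3,123.8)),("case",(404.7,191.8),34,(568.7,213.2))]:
    p=onz(c,140+(a[0]+.5)/5-.5,150+(a[1]+.5)/5-.5,z); print(n,p.round(1),(M@(p[:2]-t)).round(1))
s=sense(); print(s["time_s"],s["joint_vel"].round(2))
E
```

```text
lid [466.7 230.3  60. ] [1.6 2.8]
knob [467.5 229.9  80. ] [2.3 2.4]
cap [452.2 123.8 106. ] [1.9 0.2]
body [451.7 125.2  72. ] [1.2 1.5]
case [570.5 213.9  34. ] [1.7 1. ]
36.65 [2.53 0.01 0.7  0.39 0.16 0.28]
```

Everything measures within 3 mm of its pad centre, against the 12 mm allowed. The gripper is clear, so I'm letting the arm settle and handing in.

play_rows(
  deltas=[0,0,0,0,0,0,0,0,0,0,0,0,0,0,0,0,0,0,0,0,0,0,0,0,0,0,0,0,0,0],
)

```text
time_s: 37.07
ee_pos: [449.5, -67.5, 208.8]
orientation: [[-0.996, 0.085, 0.007], [0.085, 0.996, 0.001], [-0.007, 0.002, -1.0]]
force: [0.4, -0.4, -0.4]
opening: 69.4
```

```bash
python3 -c "
from h import *
print(sense()['force'],job.job_done())"
```

```text
the job is handed in; nothing more can be done
[ 0.43865497 -0.36201713 -0.42657687] None
```

The changeover kit is laid out on the mat, and I handed the job in at about 37 s of the 104 s allowed. I placed the case on the back pad, the tub on the middle pad, the wide lid on the tub, and the bottle on the end pad opposite the winder. The narrow lid was never touched and is still on the cardboard.

Last checks:
- **Positions:** in the final top picture, the case, lid (which stands for the tub under it) and bottle all measured within about 3 mm of their pad centres along each mat axis, against the 12 mm allowed. The bare tub, measured before lidding, was also within about 3 mm.
- **Lid:** the side view showed it level on the tub, and the gripper height when it stopped matched a fully seated lid.
- **Upright and clear:** the bottle and tub looked upright in the final side view. The case is partly hidden by the gripper in that picture, but it lay flat in the earlier side view and has not shifted since. The gripper was raised and touching nothing.

No check failed or disagreed. The first grip on the case was too high, so I let go and gripped it again lower before lifting. When I released the case and the bottle, the force reading did not clearly show contact with the pad, so either may have settled the last millimetre or two.

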